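Pack a disassembled drive cage into the parts tray

ROBOT

A 7-joint arm with a two-finger parallel gripper is mounted at the origin on the work surface. World frame = base frame: x ahead of the robot, y to its left, z up, the work surface at z = 0. Lengths are in mm, angles in rad, forces in N, time in s.
With the tool pointing down it reaches from about 425 to 950 mm from the base axis. Payload 16.7 kg.
Tool frame: the origin (TCP) lies midway between the tips of the shut fingers; the grasp point (between the pads) lies arm.pinch_z behind it (arm.pinch_z is the distance from the TCP to the grasp point, in mm); z points along the fingers, y is the line along which they close (so a half turn about z gives the same grasp; the last joint's range is limited). The gripper opens to 94 mm and grips with 3 to 60 N. Pads are 16 mm wide; open, the fingers measure 119 mm over their backs; the gripper's body (75 mm by 177 mm) begins 78 mm behind the grasp point.
Start: joints at [-1.458, 0.426, 0.074, 1.606, -0.034, 1.111, -0.067], TCP at [174.709, 651.959, 205.467] pointing down, gripper open.
Joint ranges: [-2.85, 2.85], [-0.5, 2.14], [-1.23, 1.37], [0.21, 2.46], [-1.02, 4.16], [0.16, 2.05], [-2.73, 2.73]. Speed limits (rad/s): [1.89, 1.89, 2.39, 2.39, 3.01, 3.01, 3.01].

INTERFACE

Orientations are given as a rotation vector (axis times angle).
In Python, from rig import arm gives the robot as it stands.
- The arm moves only by the tool jog_arm, never from a script. Its arguments are lists of equal length, an entry for each row: "gripper": the opening, from -1 (shut) to 1 (fully open); "slide": the shift along the tool's x, y, z in m, a list of three; "spin": the turn about the tool's z in degrees. A call has 1 to 20 rows; each row shifts and turns the commanded pose from where the row before left it, along the tool's axes as they then stand; what a row does not reach is not made up. A row lasts 1/12 s, in which the tool goes at most 41.7 mm and 7.16 degrees, less where a joint would pass 70% of its speed; a pose out of reach is approached as far as the arm can. A call is refused whole if a number of a shift passes 0.0417 or a number of a turn 7.16, either way. A call with a gripper value outside its range is refused whole. The fingers move at their own pace and stop on an object; "force" is the grip in N (left out, the last holds). Time passes only in rows, so rows that do not move let the fingers close. It gives the time, the measured TCP pose, the force, the opening and the grip force at its end, in the units of the state.
- arm.get_state(): the state, without advancing time (a new reading comes with each control period).
- arm.camera(name): name is "scene" or "top" or "wrist"; returns a dict with "frame" (420x560x3 uint8, red, green, blue), "K" (3x3 intrinsics, pixels), "k1" (the pictures are not rectified: a ray, as slopes to the right and down, at radius r is drawn at 1 + k1 r^2 times it, then the intrinsics apply), "rvec" (rotation vector, rad) and "tvec" (3), from world to camera coordinates, as OpenCV has them. Camera axes: x right, y down, z forward; pixel columns grow to the right and rows downward; lengths in mm; the calibration is good to about 2 mm. A picture is of the moment at which its call begins. There is no depth.
- arm.close_job(): hands the job in; it is judged then, once.
The state is a dict: "time_s": time; "qpos": joint angles; "joint_velocities": joint speeds; "effort": joint torques, N m; "ee_pos": TCP position; "tcp_rot": TCP orientation; "wrist_force": force on the tool from outside, world axes, zero at the start; "ft_torque": the same for the moment, N m; "gripper_width": finger opening in mm; "grasp_force": force on a finger pad.
Only numpy, scipy, OpenCV 4.12 (cv2) and the standard library are available. Lean on these libraries where they do the work, as an engineer would, in place of code of your own. Each camera call takes 0.05 s, during which the arm holds its last target. There are 200 camera calls.

TASK

Pack the parts lying around the grey tray: lay the long rail, the bracket and the brush flat, right side up, each in the compartment shaped for it (bracket tongue and brush head in their own pockets), without dropping them in from a height. Then slide the tray's black end stop up against the rail, pushing without ramming, until it holds the rail fully against the opposite end of its compartment. Leave everything else where it lies, including the drive already in the tray.

Things in the scene. Friction and masses are not known exactly. Their poses are not given: they have to be found in the camera images.
- tray: Grey plastic parts tray, fixed, 200 mm (its x) by 260 mm (its y), open on top; its place and yaw vary. Origin at the centre of its underside, z up. Floor 4 mm thick; all walls and ridges stand 11 mm above the bench (7 above the floor). Three empty compartments (see the points; mm in the tray's frame); a fourth, x -42..56, y -62..126, holds the drive already.
- rail_bay (a point): In the tray's rail compartment (tray x 60..96, y -126..126), on its floor, 4 mm above the bench, at tray (78, -41): where the rail's centre is, either way round along tray y, when its end is against the end wall y = -126. The end stop runs in the +y end.
- bracket_bay (a point): Floor of the bracket compartment, at tray (1, -96): where the bracket's origin belongs, tongue towards tray -x. Body pocket x -48..50, y -126..-66, and at its -x end a narrower tongue pocket x -84..-48, y -113..-79.
- brush_bay (a point): Floor of the brush compartment, at tray (-71, 21): where the brush's origin belongs, head towards tray +y. Handle channel x -86..-56, y -46..70, and at its +y end a wider head pocket x -96..-46, y 70..126.
- end_stop (a joint): Travel in m of the black end stop along the rail compartment: 0 fully back at the tray's +y end, growing towards tray -y, at most 0.075. Slides with about 2 N of friction, stays where left, starts between 0 and 0.02. Its flat front face is at tray y = 102 mm minus the travel, so it meets a rail that is fully home at about 0.058.
- end_stop_tab (a point): Centre of the top of the end stop's upright tab, 67 mm above the bench, at tray x = 78 mm, y = 112 mm minus the travel. The tab is 24 mm (tray x) by 12 mm (tray y): grip or push it 30 to 67 mm above the bench. Below is the stop's foot, 30 by 20 mm, same centre, up to 26 mm above the bench, as high as the rail's top once laid.
- rail: Bare aluminium U-channel rail, 170 x 24 x 22 mm high, open upwards, about 150 g, lying on the bench. Origin at the centre of its underside; x along its length, z up. Same both ways round. Grip across the 24 mm width at the middle.
- bracket: Bare steel channel bracket: a body 90 mm long (x -45..45) and 50 mm wide with two 20 mm high side flanges, open upwards, 3 mm thick, and a flat tongue 30 mm long, 24 mm wide, 3 mm thick at its +x end (x 45..75); about 160 g. Origin at the centre of the body's underside, z up. Grip across the 50 mm width at the flanges.
- bracket_tip (a point): Middle of the end of the bracket's tongue, at (75, 0, 0) mm in the bracket's frame.
- brush: Antistatic brush lying flat: black handle 108 mm long (x -54..54), 18 mm wide, 18 mm high, then a flat head with steel ferrule and pale bristles 46 mm long (x 54..100), 40 mm wide, 16 mm high; about 60 g. Origin under the middle of the handle; x along its length towards the head, z up. Grip across the handle.
- brush_tip (a point): Middle of the front edge of the brush's head, at (100, 0, 0) mm in the brush's frame.
- pliers: Bystander: blue-handled pliers, 180 mm long, up to 66 mm wide, 15 mm high, lying among the parts. Origin between the handles near the middle, x towards the jaws.
- drive: Bystander: flat dark metal drive, 100 x 70 x 7 mm, lying in the tray's fourth compartment; stays there. Origin at the centre of its underside, x along its length.
- screwdriver: Bystander: yellow-handled screwdriver, 190 mm long, beyond the tray. Origin under its middle part.
- clip_a: Bystander: white plastic strip, 85 x 22 x 16 mm, beyond the tray. Origin at the centre of its underside.
- clip_b: Bystander: another such white strip, far left. Origin at the centre of its underside.
- jar: Bystander: small amber jar, 52 mm across, 45 mm high, far right. Origin at the centre of its underside.
Not all that is in view belongs to the job. Of the things like the brush, leave any that is turquoise; of the rest the larger one is meant. Of the things that look like the rail, take the one that is farthest from the robot's base at the start.

How it is judged:
By the outcome, as a careful person would: the job done as asked, in the order asked, and still so for the second after the job is handed in, with the robot touching nothing.
It also fails if it takes over 72 s, if anything falls off the work surface, if the arm or the gripper's body presses on something with over 40 N, if the wrist force passes 120 N, or if a joint passes its speed limit or range.

## Working session

There is one attempt and no reset: what is moved stays moved. The work goes in short steps, Python scripts to look and compute and a tool call to move; the robot and the scene stay as the last step left them, time stands still between calls to the robot, and variables do not carry over. Pictures are saved under pics/ and viewed, at most 10 in all, crops included, and the job is handed in when it is done.

Besides the shell and the picture viewer there is one more tool, called after ">>>" by a JSON object that holds its "api" and its "payload", one argument or row to a line. jog_arm: Moves the arm, as the interface text tells. Its arguments: {"type":"object","properties":{"gripper":{"type":"array","items":{"type":"number"}},"slide":{"type":"array","items":{"type":"array","items":{"type":"number"}}},"spin":{"type":"array","items":{"type":"number"}},"force":{"type":"number"}},"required":["gripper","slide","spin"]}

```bash
ls; mkdir -p pics
python3 - <<'E'
from rig import arm
import cv2,pickle
s=arm.get_state();print({k:s[k] for k in ('time_s','ee_pos','tcp_rot','gripper_width','wrist_force')},arm.pinch_z)
d={}
for n in ('top','scene'):
    c=arm.camera(n);d[n]=c;cv2.imwrite(f'pics/{n}0.png',cv2.resize(c['frame'][:,:,::-1],(800,600),interpolation=cv2.INTER_CUBIC))
    print(n,c['K'],c['k1'],c['rvec'],c['tvec'])
pickle.dump(d,open('c0.pkl','wb'))
E
```

```text
pics
{'time_s': 0.0, 'ee_pos': array([174.61897499, 651.55117506, 204.76280479]), 'tcp_rot': array([-4.10012991e-01, -3.11467154e+00,  2.05183572e-03]), 'gripper_width': 93.94176384947818, 'wrist_force': array([0.35794778, 0.75497159, 0.5347852 ])} 18.8
top [[544.00285222   0.         274.51016519]
 [  0.         544.00285222 207.01297128]
 [  0.           0.           1.        ]] -0.06827210260114454 [ 2.17887813 -2.1748707   0.09982174] [   5.00022813  511.21271137 1397.71998369]
scene [[430.02228488   0.         274.77808668]
 [  0.         430.02228488 205.22102774]
 [  0.           0.           1.        ]] -0.1290779946668032 [ 0.89977906  2.75890381 -0.7421857 ] [ 395.15562871 -242.32295761 1578.32769165]
```

View pics/top0.png

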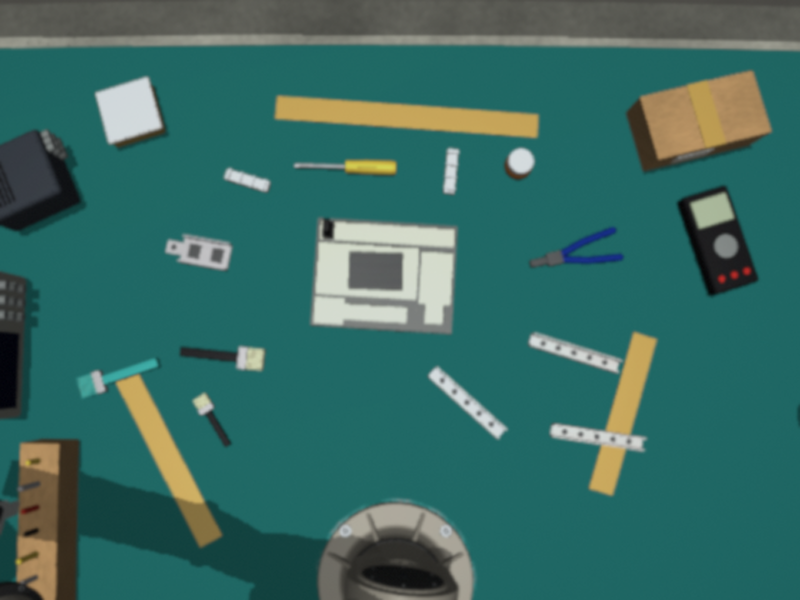

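View pics/scene0.png

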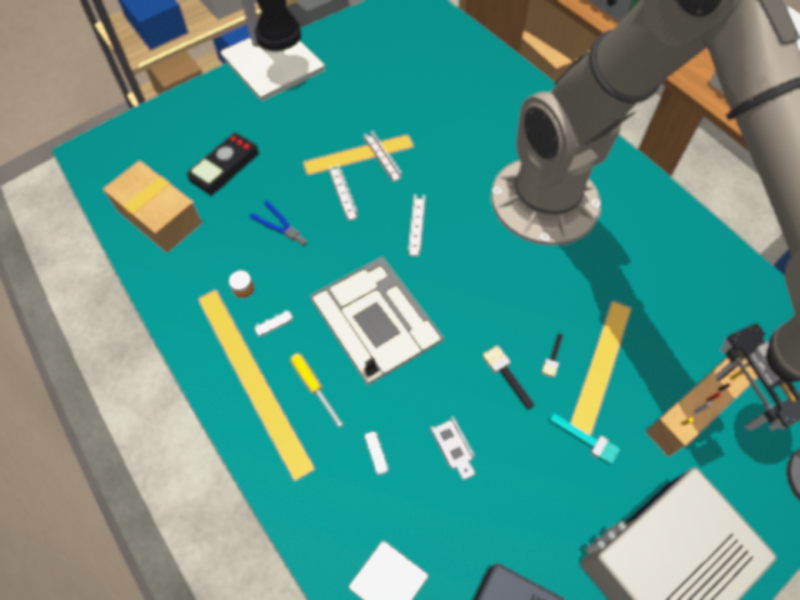

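The top view shows these things (800x600 pixels):

- **Tray:** at (385,275), with the black stop at top-left (328,228).
- **Bracket:** at (200,252), tongue to the left.
- **Brush:** the large black one at (222,356), head to the right.
- **Rails:** at (467,403), (575,353) and (598,437). The one at (575,353) looks farthest from the base at (397,575).

The scene view agrees. Next I fit silhouettes to get poses.

```bash
cat > h.py <<'E'
import numpy as np,cv2
from scipy.optimize import minimize
def proj(c,P):
    return cv2.projectPoints(np.float64(P).reshape(-1,1,3),c['rvec'],c['tvec'],c['K'],np.array([c['k1'],0,0,0.]))[0].reshape(-1,2)
def world(c,px,z):
    u=cv2.undistortPoints(np.float64(px).reshape(-1,1,2),c['K'],np.array([c['k1'],0,0,0.])).reshape(-1,2)
    R=cv2.Rodrigues(c['rvec'])[0];o=-R.T@c['tvec'];d=np.c_[u,np.ones(len(u))]@R
    return o+d*((z-o[2])/d[:,2])[:,None]
def box(x0,x1,y0,y1,h): return np.array([[x,y,z] for x in(x0,x1) for y in(y0,y1) for z in(0,h)],float)
M=dict(rail=[box(-85,85,-12,12,22)],bracket=[box(-45,45,-25,25,20),box(45,75,-12,12,3)],
 brush=[box(-54,54,-9,9,18),box(54,100,-20,20,16)],tray=[box(-100,100,-130,130,11)])
def place(P,p,z=0):
    c,s=np.cos(p[2]),np.sin(p[2]);return np.c_[p[0]+c*P[:,0]-s*P[:,1],p[1]+s*P[:,0]+c*P[:,1],P[:,2]+z]
def render(c,name,p,z=0,S=4):
    m=np.zeros((420*S,560*S),np.uint8)
    for b in M[name]:
        q=(proj(c,place(b,p,z))+.5)*S-.5
        cv2.fillConvexPoly(m,cv2.convexHull(np.int32(np.round(q*16))),255,shift=4)
    return cv2.resize(m,(560,420),interpolation=cv2.INTER_AREA)/255.
def mask(f):
    f=cv2.GaussianBlur(f,(0,0),.6).astype(float);return np.clip((f[...,0]/(f[...,1]+3)-.45)/.3,0,1)
def fit(cs,name,p,z=0):
    """cs: list of cameras; pose x,y,yaw"""
    ts=[]
    for c in cs:
        m=mask(c['frame']);w=cv2.dilate((render(c,name,p,z)>0).astype(np.uint8),np.ones((15,15)))
        ts.append((c,m,w))
    f=lambda q:sum((((render(c,name,q,z)-m)*w)**2).sum() for c,m,w in ts)/len(ts)
    p=np.array(p,float);s=np.array([[0,0,0],[12,0,0],[0,12,0],[0,0,.12]])
    for k in (1,.3): 
        r=minimize(f,p,method='Nelder-Mead',options=dict(initial_simplex=p+s*k,xatol=.05,fatol=.01));p=r.x
    return p,r.fun
E
python3 - <<'E'
import pickle,numpy as np
from h import *
d=pickle.load(open('c0.pkl','rb'));t=d['top'];S=d['scene']
W=lambda x,y,z=10:world(t,[[(x+.5)*.7-.5,(y+.5)*.7-.5]],z)[0]
def g(a,b,o): # origin px, dir px
    p,q,r=W(*a),W(*b),W(*o);v=q-p;return [r[0],r[1],np.arctan2(v[1],v[0])]
for n,k,o in (('tray','tray',g((316,328),(318,220),(385,275))),('A','rail',g((433,373),(502,434),(467,403))),
 ('B','rail',g((620,368),(531,339),(575,353))),('C','rail',g((552,430),(645,444),(598,437))),
 ('bracket','bracket',g((230,256),(168,247),(207,252))),('brush','brush',g((182,352),(264,359),(210,355)))):
    for nm,cs in (('top',[t]),('scene',[S]),('both',[t,S])):
        p,e=fit(cs,k,o);print(n,nm,np.round(p[:2],1),np.round(np.degrees(p[2]),2),round(e,1),round(np.hypot(*p[:2])))
E
```

```text
tray top [551.1  21.7] -3.37 48.7 552
tray scene [553.9  21.2] -3.4 4.8 554
tray both [552.2  21.7] -3.43 46.9 553
A top [ 318.2 -129.9] -131.91 86.6 344
A scene [ 322.4 -127.4] -132.6 45.1 347
A both [ 320.2 -128.7] -131.95 71.4 345
B top [ 408.8 -328.2] 72.52 268.8 524
B scene [ 410.8 -329.9] 72.93 239.0 527
B both [ 409.8 -328.8] 72.58 257.0 525
C top [ 255.4 -367.6] -98.15 383.6 448
C scene [ 257.  -366.4] -98.23 242.8 447
C both [ 256.  -367.6] -98.12 315.2 448
bracket top [593.5 354.9] 79.79 55.9 692
bracket scene [595.4 357.5] 79.13 24.3 695
bracket both [594.5 356.9] 79.94 46.3 693
brush top [403.6 341.8] -94.81 83.4 529
brush scene [404.7 340.2] -94.79 94.7 529
brush both [403.5 341.3] -94.27 91.1 529
```

>>> {"api": "jog_arm", "payload": {
  "gripper": [1,1,1,1,1,1,1,1,1,1,1,1,1,1,1,1,1,1,1,1],
  "slide": [
    [0,0,0],
    [0,0,0],
    [0,0,0],
    [0,0,0],
    [0,0,0],
    [0,0,0],
    [0,0,0],
    [0,0,0],
    [0,0,0],
    [0,0,0],
    [0,0,0],
    [0,0,0],
    [0,0,0],
    [-0.025,0.03,0],
    [-0.025,0.03,0],
    [-0.025,0.03,0],
    [-0.025,0.03,0],
    [-0.025,0.03,0],
    [-0.025,0.03,0],
    [-0.025,0.03,0]
  ],
  "spin": [7.1,7.1,7.1,7.1,7.1,7.1,7.1,7.1,7.1,7.1,7.1,7.1,7.1,0,0,0,0,0,0,0]
}}

```text
time_s: 1.77
ee_pos: [323.7, 420.6, 205.3]
tcp_rot: [-2.53, -1.862, 0.001]
wrist_force: [1.5, 0.5, 0.0]
gripper_width: 94.0
grasp_force: 0.0
```

```bash
cat >> h.py <<'E'
def goto(x,y,z,psi):
    from rig import arm
    from scipy.spatial.transform import Rotation as Rr
    s=arm.get_state();R=Rr.from_rotvec(s['tcp_rot']).as_matrix();cur=np.degrees(np.arctan2(R[1,1],R[0,1]))
    d=np.array([x,y,z])-s['ee_pos'];a=np.radians(psi);c,n=np.cos(a),np.sin(a)
    sp=(cur-psi+180)%360-180
    print('t %.2f pos'%s['time_s'],np.round(s['ee_pos'],1),'psi %.1f'%cur,'tilt %.2f'%np.degrees(np.arccos(-R[2,2])),'q',np.round(s['qpos'],2),'w %.1f g %.1f'%(s['gripper_width'],s['grasp_force']),'F',np.round(s['wrist_force'],1))
    print('spin %.1f then slide mm x %.1f y %.1f z %.1f'%(sp,-n*d[0]+c*d[1],c*d[0]+n*d[1],-d[2]))
E
python3 -c "
from h import *
goto(500,150,205,-17.4)"
```

```text
t 1.77 pos [323.7 420.6 205.3] psi -17.3 tilt 0.02 q [-1.48  0.2   0.51  1.95 -0.12  1.02 -1.22] w 94.0 g 0.0 F [1.5 0.5 0. ]
spin 0.1 then slide mm x -205.5 y 249.2 z 0.3
```

>>> {"api": "jog_arm", "payload": {
  "gripper": [1,1,1,1,1,1,1,1,1,1,1,1,1,1,1,1,1,1,1,1],
  "slide": [
    [-0.0257,0.031,0],
    [-0.0257,0.031,0],
    [-0.0257,0.031,0],
    [-0.0257,0.031,0],
    [-0.0257,0.031,0],
    [-0.0257,0.031,0],
    [-0.0257,0.031,0],
    [-0.0257,0.031,0],
    [-0.0403,0.0048,0],
    [-0.0403,0.0048,0],
    [-0.0403,0.0048,0],
    [-0.0403,0.0048,0],
    [-0.0403,0.0048,0],
    [-0.0403,0.0048,0],
    [-0.0403,0.0048,0],
    [-0.0403,0.0048,0],
    [-0.0403,0.0048,0],
    [-0.0403,0.0048,0],
    [-0.0403,0.0048,0],
    [-0.0403,0.0048,0]
  ],
  "spin": [0,0,0,0,0,0,0,0,0,0,0,0,0,0,0,0,0,0,0,0]
}}

```text
time_s: 3.43
ee_pos: [409.3, -328.1, 205.4]
tcp_rot: [-2.53, -1.863, -0.001]
wrist_force: [0.9, 0.1, 0.1]
gripper_width: 93.7
grasp_force: 0.0
```

Run:
```python
from h import *
from rig import arm
goto(410,-329,12,-17.4)
c=arm.camera('wrist')
p,e=fit([c],'rail',[410,-329,np.radians(72.6)]);print(np.round(p[:2],1),np.degrees(p[2]),e)
f=c['frame'][:,:,::-1].copy()
for b in M['rail']: cv2.polylines(f,[np.int32(cv2.convexHull(proj(c,place(b,p)).astype(np.float32)))],True,(0,0,255))
cv2.imwrite('pics/w1.png',f)
```

```text
t 3.43 pos [ 409.3 -328.1  205.4] psi -17.3 tilt 0.02 q [-0.28  0.27  1.    1.98 -0.27  1.03  0.54] w 93.7 g 0.0 F [0.9 0.1 0.1]
spin 0.1 then slide mm x -0.7 y 0.9 z 193.4
[ 412.3 -331.2] 72.51798709571761 399.0792042899759
```

View pics/w1.png

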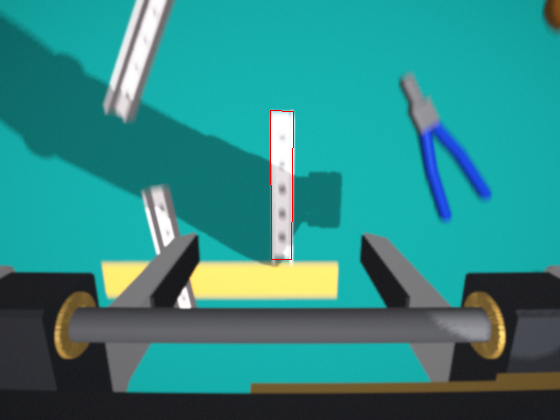

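The wrist view shows the target rail at (282,110)-(282,263). Its lower end just reaches the flat yellow strip, and nothing blocks the fingers. The measurements agree to about 3 mm, so I descend and grip.

>>> {"api": "jog_arm", "payload": {
  "gripper": [1,1,1,1,1,1,1,-1,-1,-1,-1,-1,-1,-1,-1,-1,-1],
  "slide": [
    [-0.0015,0.0017,0.035],
    [0,0,0.035],
    [0,0,0.035],
    [0,0,0.035],
    [0,0,0.035],
    [0,0,0.012],
    [0,0,0.007],
    [0,0,0],
    [0,0,0],
    [0,0,0],
    [0,0,0],
    [0,0,0],
    [0,0,0],
    [0,0,0],
    [0,0,0],
    [0,0,0],
    [0,0,0]
  ],
  "spin": [0,0,0,0,0,0,0,0,0,0,0,0,0,0,0,0,0],
  "force": 30
}}

```text
time_s: 4.9
ee_pos: [411.1, -328.4, 11.5]
tcp_rot: [2.53, 1.862, -0.0]
wrist_force: [-0.6, -0.0, -0.5]
gripper_width: 30.6
grasp_force: 0.0
```

Run:
```python
from h import *
T=(552.2,21.7,np.radians(-3.4))
for n,x,y in (('rail',78,-36),('bracket',1,-96),('brush',-71,21)): print(n,place(np.array([[x,y,0.]]),T)[0])
goto(623+5,-19,11,-3.4)
```

```text
rail [627.92767713 -18.86253094   0.        ]
bracket [547.50482796 -74.19032985   0.        ]
brush [482.57040606  46.87378891   0.        ]
t 4.90 pos [ 411.1 -328.4   11.5] psi -17.3 tilt 0.00 q [-0.01  0.57  0.71  2.12 -0.6   0.67  0.82] w 30.6 g 0.0 F [-0.6 -0.  -0.5]
spin -13.9 then slide mm x 321.8 y 198.1 z 0.5
```

>>> {"api": "jog_arm", "payload": {
  "gripper": [-1,-1,-1,-1,-1,-1,-1,-1],
  "slide": [
    [0,0,0],
    [0,0,0],
    [0,0,0],
    [0,0,-0.01],
    [0,0,-0.03],
    [0,0,-0.03],
    [0,0,-0.03],
    [0,0,0]
  ],
  "spin": [0,0,0,0,0,0,-7,-6.9]
}}

```text
time_s: 5.57
ee_pos: [412.5, -330.3, 116.4]
tcp_rot: [2.278, 2.156, 0.002]
wrist_force: [0.9, -0.9, -0.1]
gripper_width: 23.9
grasp_force: 30.0
```

Run:
```python
from h import *
from rig import arm
goto(628,-19,111,-3.4)
c=arm.camera('wrist');s=arm.get_state()
p,e=fit([c],'rail',[*s['ee_pos'][:2],np.radians(86.6)],z=s['ee_pos'][2]-11);print(np.round(p[:2],1),np.degrees(p[2]),e)
f=c['frame'][:,:,::-1].copy()
for b in M['rail']: cv2.polylines(f,[np.int32(cv2.convexHull(proj(c,place(b,p,s['ee_pos'][2]-11)).astype(np.float32)))],True,(0,0,255))
cv2.imwrite('pics/w2.png',f)
```

```text
t 5.57 pos [ 412.5 -330.3  116.4] psi -3.2 tilt 0.30 q [-0.11  0.39  0.83  2.06 -0.38  0.85  0.88] w 23.9 g 30.0 F [ 0.9 -0.9 -0.1]
spin 0.2 then slide mm x 323.5 y 196.7 z 5.4
[ 413.2 -332.6] 86.82975881962739 2441.7017356341794
```

>>> {"api": "jog_arm", "payload": {
  "gripper": [-1,-1,-1,-1,-1,-1,-1,-1,-1,-1,-1,-1],
  "slide": [
    [0.032,0.0197,0],
    [0.032,0.0197,0],
    [0.032,0.0197,0],
    [0.032,0.0197,0],
    [0.032,0.0197,0],
    [0.032,0.0197,0],
    [0.032,0.0197,0],
    [0.032,0.0197,0],
    [0.032,0.0197,0],
    [0.032,0.0197,0],
    [0,0,0],
    [0,0,0]
  ],
  "spin": [0,0,0,0,0,0,0,0,0,0,0,0]
}}

```text
time_s: 6.62
ee_pos: [627.0, -18.5, 110.6]
tcp_rot: [-2.285, -2.155, 0.002]
wrist_force: [0.0, -1.1, -0.2]
gripper_width: 23.7
grasp_force: 30.0
```

Run:
```python
from h import *
from rig import arm
goto(628,-19,30,-3.4)
for n in('wrist','scene'):
    c=arm.camera(n);cv2.imwrite(f'pics/{n}2.png',c['frame'][:,:,::-1])
a=cv2.imread('pics/wrist2.png');b=cv2.imread('pics/scene2.png')[150:330,180:360]
cv2.imwrite('pics/m2.png',np.hstack([cv2.resize(a,(400,300)),cv2.resize(b,(300,300),interpolation=cv2.INTER_CUBIC)]))
```

```text
t 6.62 pos [627.  -18.5 110.6] psi -3.3 tilt 0.09 q [-0.62  0.55  0.75  1.83 -0.46  0.94  0.28] w 23.7 g 30.0 F [ 0.  -1.1 -0.2]
spin 0.1 then slide mm x -0.4 y 1.0 z 80.6
```

View pics/m2.png

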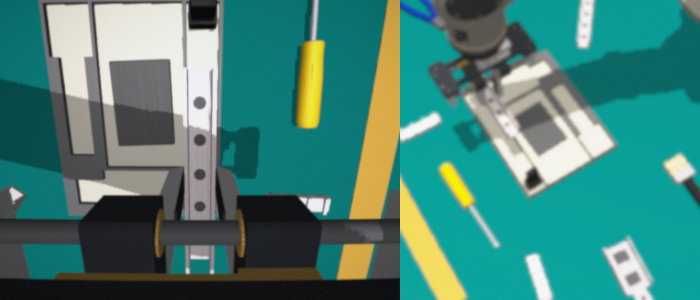

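The wrist view shows the rail held level, aligned over the rail bay, with its far end at (200,68) in the 400x300 panel and the stop beyond it. Next I check the rail end and the bay walls numerically.

Run:
```python
from h import *
import cv2
from rig import arm
c=arm.camera('wrist');g=c['frame'].mean(2).astype(int)
print('col',[(r,g[r,270],g[r,291]) for r in range(84,104,2)])
print('row66',[(x,g[66,x]) for x in range(244,320,2)])
print('rail end',world(c,[[280,95]],121.6))
T=(552.2,21.7,np.radians(-3.4))
print('walls pred',proj(c,place(np.array([[60,60,11],[60,60,4],[96,60,4],[96,60,11],[100,60,11.]]),T)))
```

```text
col [(84, np.int64(237), np.int64(237)), (86, np.int64(237), np.int64(237)), (88, np.int64(237), np.int64(236)), (90, np.int64(237), np.int64(237)), (92, np.int64(237), np.int64(237)), (94, np.int64(237), np.int64(237)), (96, np.int64(238), np.int64(237)), (98, np.int64(239), np.int64(239)), (100, np.int64(241), np.int64(240)), (102, np.int64(240), np.int64(239))]
row66 [(244, np.int64(236)), (246, np.int64(235)), (248, np.int64(236)), (250, np.int64(235)), (252, np.int64(236)), (254, np.int64(234)), (256, np.int64(189)), (258, np.int64(147)), (260, np.int64(145)), (262, np.int64(210)), (264, np.int64(235)), (266, np.int64(236)), (268, np.int64(235)), (270, np.int64(235)), (272, np.int64(235)), (274, np.int64(236)), (276, np.int64(235)), (278, np.int64(235)), (280, np.int64(235)), (282, np.int64(235)), (284, np.int64(235)), (286, np.int64(236)), (288, np.int64(235)), (290, np.int64(236)), (292, np.int64(235)), (294, np.int64(235)), (296, np.int64(235)), (298, np.int64(235)), (300, np.int64(235)), (302, np.int64(235)), (304, np.int64(217)), (306, np.int64(139)), (308, np.int64(139)), (310, np.int64(141)), (312, np.int64(112)), (314, np.int64(86)), (316, np.int64(84)), (318, np.int64(83))]
rail end [[632.17829615  61.3902445  121.6       ]]
walls pred [[257.973897    86.19936628]
 [258.51220259  87.12743237]
 [302.16903468  87.02738691]
 [302.75540083  86.09679477]
 [307.72944393  86.09303331]]
```

>>> {"api": "jog_arm", "payload": {
  "gripper": [-1,-1,-1,-1,-1,-1,-1,-1],
  "slide": [
    [0.006,0.002,0],
    [0,0,0.03],
    [0,0,0.03],
    [0,0,0.02],
    [0,0,0.008],
    [0,0,0.004],
    [0,0,0.002],
    [0,0,0]
  ],
  "spin": [0,0,0,0,0,0,0,0]
}}

```text
time_s: 7.43
ee_pos: [629.6, -15.1, 18.3]
tcp_rot: [2.287, 2.153, 0.001]
wrist_force: [-0.1, -0.2, -0.7]
gripper_width: 23.6
grasp_force: 30.0
```

>>> {"api": "jog_arm", "payload": {
  "gripper": [-1,-1,-1],
  "slide": [
    [0,0,0.0005],
    [0,0,0.0005],
    [0,0,0]
  ],
  "spin": [0,0,0]
}}

```text
time_s: 7.68
ee_pos: [629.5, -14.7, 17.2]
tcp_rot: [2.286, 2.154, 0.001]
wrist_force: [0.6, 0.1, -1.3]
gripper_width: 23.5
grasp_force: 30.0
```

>>> {"api": "jog_arm", "payload": {
  "gripper": [-1,-1,-1,-1,-1],
  "slide": [
    [0,0,0.0005],
    [0,0,0.0005],
    [0,0,0.0005],
    [0,0,0.0003],
    [0,0,0]
  ],
  "spin": [0,0,0,0,0]
}}

```text
time_s: 8.1
ee_pos: [629.3, -14.7, 15.5]
tcp_rot: [-2.286, -2.154, -0.001]
wrist_force: [-4.7, 1.0, 12.6]
gripper_width: 23.7
grasp_force: 30.0
```

>>> {"api": "jog_arm", "payload": {
  "gripper": [0,0,0,0,0,1,1,1,1],
  "slide": [
    [0,0,0],
    [0,0,0],
    [0,0,0],
    [0,0,0],
    [0,0,-0.005],
    [0,0,-0.03],
    [0,0,-0.04],
    [0,0,-0.04],
    [0,0,-0.01]
  ],
  "spin": [0,0,0,0,0,0,0,0,0]
}}

```text
time_s: 8.85
ee_pos: [631.4, -15.7, 145.5]
tcp_rot: [2.285, 2.151, 0.007]
wrist_force: [0.6, -0.0, 0.4]
gripper_width: 70.4
grasp_force: 0.0
```

Run:
```python
from h import *
from rig import arm
goto(594.5,357,205,-10.1)
import pickle
c=arm.camera('wrist');pickle.dump(c,open('c1.pkl','wb'));cv2.imwrite('pics/w3.png',c['frame'][:,:,::-1])
T=(553,21.5,np.radians(-3.4))
```

```text
t 8.85 pos [631.4 -15.7 145.5] psi -3.5 tilt 0.34 q [-0.65  0.52  0.78  1.8  -0.43  0.99  0.25] w 70.4 g 0.0 F [ 0.6 -0.   0.4]
spin 6.6 then slide mm x 360.5 y -101.6 z -59.5
```

View pics/w3.png

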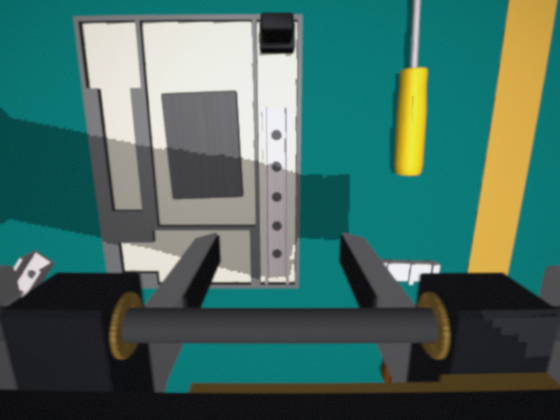

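The wrist view shows the rail lying in its bay, columns 262-288, with its far end at row 107. It sits nearer the inner wall. I check its pose against the tray corners at (75,17), (302,14) and (299,288).

Run:
```python
from h import *
import pickle
c=pickle.load(open('c1.pkl','rb'))
w=world(c,[[75,17],[302,14],[299,288]],11);print('tray corners',np.round(w,1))
e=w[0]-w[1];print('x edge len',np.hypot(*e[:2]),'y edge',np.hypot(*(w[1]-w[2])[:2]),'yaw',np.degrees(np.arctan2(*(-e[[1,0]]))),np.degrees(np.arctan2(*((w[1]-w[2])[[1,0]])))-90)
m=mask(c['frame'])
# fit tray in wrist frame w/o occluded region
r=[1.]
def f(q):
    W=np.zeros((420,560));W[:265,40:345]=1
    return (((render(c,'tray',q)-m)*W)**2).sum()
p=np.array([553,21.5,-.06]);q=minimize(f,p,method='Nelder-Mead',options=dict(initial_simplex=p+np.array([[0,0,0],[5,0,0],[0,5,0],[0,0,.03]]),xatol=.05,fatol=.01));print(q.x,np.degrees(q.x[2]),q.fun)
T=q.x
def totray(P): 
    d=P[:,:2]-T[:2];a=T[2];return np.c_[d@[np.cos(a),np.sin(a)],d@[-np.sin(a),np.cos(a)]]
print('rail top far corners',totray(world(c,[[263,107],[287,107]],26)))
print('rail sides row 200',totray(world(c,[[262,200],[288,200]],26)))
g=c['frame'].mean(2).astype(int)
for rr in (150,210): print([(x,g[rr,x]) for x in range(248,306,2)])
print('rail col 265',[(y,g[y,266]) for y in range(98,116,2)])
print('foot front',totray(world(c,[[264,52],[292,52]],26)))
print('walls',proj(c,place(np.array([[60,0,11],[60,0,4],[96,0,4],[96,0,11],[66,0,26],[90,0,26.]]),T)))
```

```text
tray corners [[ 465.1  155.6   11. ]
 [ 662.4  144.8   11. ]
 [ 647.8 -114.8   11. ]]
x edge len 197.62733979450033 y edge 260.06454754014476 yaw -3.130959445794806 -3.229646412934798
[ 5.54866244e+02  2.15649064e+01 -6.04108279e-02] -3.461285475846626 266.65999308623054
rail top far corners [[65.95431864 51.09772094]
 [86.87932794 51.1022226 ]]
rail sides row 200 [[ 64.05469744 -32.11806822]
 [ 88.26473461 -32.15694941]]
[(248, np.int64(238)), (250, np.int64(238)), (252, np.int64(236)), (254, np.int64(183)), (256, np.int64(144)), (258, np.int64(177)), (260, np.int64(235)), (262, np.int64(219)), (264, np.int64(236)), (266, np.int64(216)), (268, np.int64(235)), (270, np.int64(241)), (272, np.int64(242)), (274, np.int64(241)), (276, np.int64(241)), (278, np.int64(241)), (280, np.int64(242)), (282, np.int64(239)), (284, np.int64(194)), (286, np.int64(196)), (288, np.int64(239)), (290, np.int64(239)), (292, np.int64(238)), (294, np.int64(235)), (296, np.int64(174)), (298, np.int64(141)), (300, np.int64(124)), (302, np.int64(91)), (304, np.int64(83))]
[(248, np.int64(153)), (250, np.int64
[... 352 characters left out ...]
57)), (284, np.int64(152)), (286, np.int64(142)), (288, np.int64(153)), (290, np.int64(152)), (292, np.int64(151)), (294, np.int64(139)), (296, np.int64(93)), (298, np.int64(80)), (300, np.int64(66)), (302, np.int64(55)), (304, np.int64(54))]
rail col 265 [(98, np.int64(238)), (100, np.int64(238)), (102, np.int64(238)), (104, np.int64(237)), (106, np.int64(229)), (108, np.int64(214)), (110, np.int64(215)), (112, np.int64(215)), (114, np.int64(214))]
foot front [[67.28636007 95.76370917]
 [90.86119671 95.79698474]]
walls [[258.01500665 163.57960099]
 [258.41985015 162.73077821]
 [295.41779868 162.70098155]
 [295.81781677 163.54850564]
 [263.6973413  165.52112941]
 [290.13290076 165.49834253]]
```

>>> {"api": "jog_arm", "payload": {
  "gripper": [1,1,1,1,1,1,1,1,1,1,1,1,1],
  "slide": [
    [0,0,-0.01],
    [0.036,-0.01,-0.005],
    [0.036,-0.01,-0.005],
    [0.036,-0.01,-0.005],
    [0.036,-0.01,-0.005],
    [0.036,-0.01,-0.005],
    [0.036,-0.01,-0.005],
    [0.036,-0.01,-0.005],
    [0.036,-0.01,-0.005],
    [0.036,-0.01,-0.005],
    [0.036,-0.01,-0.005],
    [0,0,0],
    [0,0,0]
  ],
  "spin": [6.6,0,0,0,0,0,0,0,0,0,0,0,0]
}}

```text
time_s: 9.98
ee_pos: [592.2, 359.7, 199.1]
tcp_rot: [2.403, 2.024, -0.001]
wrist_force: [-0.1, -1.0, -0.0]
gripper_width: 94.0
grasp_force: 0.0
```

Run:
```python
from h import *
from rig import arm
c=arm.camera('wrist')
p,e=fit([c],'bracket',[594.5,357,np.radians(79.9)]);print(np.round(p[:2],1),np.degrees(p[2]),e)
goto(p[0],p[1],11,np.degrees(p[2])-90)
f=c['frame'][:,:,::-1].copy()
for b in M['bracket']: cv2.polylines(f,[np.int32(cv2.convexHull(proj(c,place(b,p)).astype(np.float32)))],True,(0,0,255))
cv2.imwrite('pics/w4.png',f)
```

```text
[597.3 356.1] 79.75766913092701 184.44649265466396
t 10.03 pos [592.8 357.4 199.2] psi -9.9 tilt 0.05 q [-1.18  0.58  0.81  1.6  -0.44  1.16 -0.44] w 93.8 g 0.0 F [ 0.6 -0.1 -0.5]
spin 0.3 then slide mm x -0.5 y 4.7 z 188.2
```

View pics/w4.png

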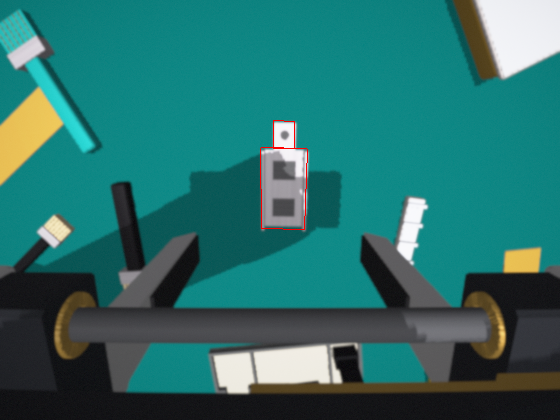

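The outline fits the bracket, with its body at (284,190) and tongue at (284,134). The measurement matches the earlier one within 3 mm.

>>> {"api": "jog_arm", "payload": {
  "gripper": [1,1,1,1,1,1,1,1,-1,-1,-1,-1,-1,-1,-1,-1,-1,-1],
  "slide": [
    [-0.0005,0.004,0.035],
    [0,0,0.035],
    [0,0,0.035],
    [0,0,0.035],
    [0,0,0.035],
    [0,0,0.008],
    [0,0,0.005],
    [0,0,0],
    [0,0,0],
    [0,0,0],
    [0,0,0],
    [0,0,0],
    [0,0,0],
    [0,0,0],
    [0,0,0],
    [0,0,0],
    [0,0,0],
    [0,0,0]
  ],
  "spin": [0,0,0,0,0,0,0,0,0,0,0,0,0,0,0,0,0,0],
  "force": 30
}}

```text
time_s: 11.53
ee_pos: [597.0, 356.0, 11.8]
tcp_rot: [-2.406, -2.019, 0.0]
wrist_force: [-1.4, 0.0, 5.5]
gripper_width: 49.5
grasp_force: 30.0
```

Run:
```python
from h import *
T=(554.5,21.6,np.radians(-3.45));t=place(np.array([[1,-96,0.]]),T)[0];print(t)
goto(t[0],t[1],130,86.5)
```

```text
[549.72114966 -74.28619603   0.        ]
t 11.53 pos [597.  356.   11.8] psi -10.0 tilt 0.01 q [-1.08  0.77  0.66  1.72 -0.6   0.87 -0.32] w 49.5 g 30.0 F [-1.4  0.   5.5]
spin -96.5 then slide mm x 20.9 y -432.4 z -118.2
```

>>> {"api": "jog_arm", "payload": {
  "gripper": [-1,-1,-1,-1,-1,-1,-1,-1,-1,-1,-1,-1,-1,-1,-1,-1,-1,-1,-1,-1],
  "slide": [
    [0,0,-0.01],
    [0,0,-0.03],
    [0,0,-0.04],
    [0,0,-0.04],
    [0,0,0],
    [0,0,0],
    [0,0,0],
    [0,0,0],
    [0,0,0],
    [0,0,0],
    [0,0,0],
    [0,0,0],
    [0,0,0],
    [0,0,0],
    [0,0,0],
    [0,0,0],
    [0,0,0],
    [0,0,0],
    [0.0015,-0.03,0],
    [0.0015,-0.03,0]
  ],
  "spin": [0,0,0,0,-6.9,-6.9,-6.9,-6.9,-6.9,-6.9,-6.9,-6.9,-6.9,-6.9,-6.9,-6.9,-6.9,-6.9,0,0]
}}

```text
time_s: 13.2
ee_pos: [590.1, 296.5, 131.7]
tcp_rot: [0.088, 3.14, -0.0]
wrist_force: [1.1, 0.1, -1.3]
gripper_width: 49.6
grasp_force: 30.0
```

>>> {"api": "jog_arm", "payload": {
  "gripper": [-1,-1,-1,-1,-1,-1,-1,-1,-1,-1,-1,-1,-1,-1,-1],
  "slide": [
    [0.0015,-0.03,0],
    [0.0015,-0.03,0],
    [0.0015,-0.03,0],
    [0.0015,-0.03,0],
    [0.0015,-0.03,0],
    [0.0015,-0.03,0],
    [0.0015,-0.03,0],
    [0.0015,-0.03,0],
    [0.0015,-0.03,0],
    [0.0015,-0.03,0],
    [0.0015,-0.03,0],
    [0.0015,-0.03,0],
    [0,-0.01,0],
    [0,0,0],
    [0,0,0]
  ],
  "spin": [0,0,0,0,0,0,0,0,0,0,0,0,0,0,0]
}}

```text
time_s: 14.45
ee_pos: [550.5, -72.4, 132.0]
tcp_rot: [0.095, 3.14, 0.0]
wrist_force: [0.6, 1.1, -0.8]
gripper_width: 49.6
grasp_force: 30.0
```

Run:
```python
from h import *
from rig import arm
import pickle
goto(549.7,-74.3,15.5,86.55)
d={n:arm.camera(n) for n in('wrist','top','scene')};pickle.dump(d,open('c2.pkl','wb'))
a=d['wrist']['frame'][:,:,::-1];b=d['scene']['frame'][150:330,180:360,::-1]
cv2.imwrite('pics/m3.png',np.hstack([a[:,:480],cv2.resize(b,(310,420),interpolation=cv2.INTER_CUBIC)]))
```

```text
t 14.45 pos [550.5 -72.4 132. ] psi 86.5 tilt 0.01 q [-0.36  0.34  0.46  1.97 -0.19  0.88  1.71] w 49.6 g 30.0 F [ 0.6  1.1 -0.8]
spin -0.0 then slide mm x 0.7 y -2.0 z 116.5
```

View pics/m3.png

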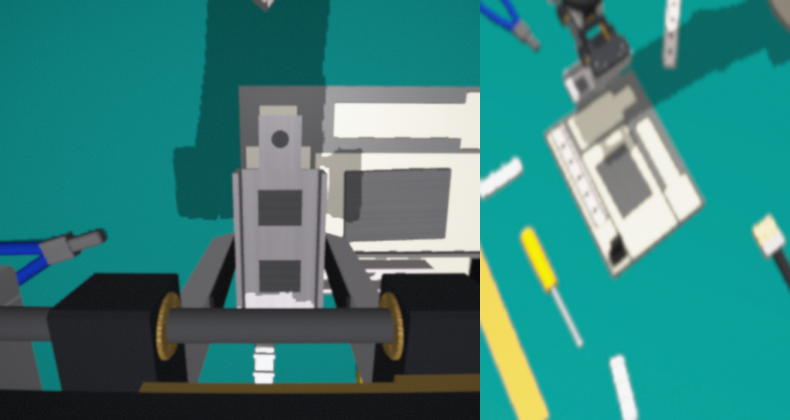

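The wrist view shows the bracket held over its bay, tongue end at row 116, columns 259-301, flange fronts at (235,171) and (327,171), and the pocket floor visible beyond the tongue. I compute both.

Run:
```python
from h import *
import pickle
c=pickle.load(open('c2.pkl','rb'))['wrist']
zb=132-11.8
w=world(c,[[259,116],[301,116]],zb+3);w2=world(c,[[235,171],[327,171]],zb+20);print(w,w2)
g=c['frame'].mean(2).astype(int)
print('row113',[(x,g[112,x]) for x in range(250,312,2)])
print('row160',[(x,g[158,x]) for x in range(236,330,2)])
print('col268',[(y,g[y,268]) for y in range(80,124,2)])
T=(554.5,21.6,np.radians(-3.45))
print('pocket pred (tongue end z4,z11; body -48 corners z4; outer edge)',np.round(proj(c,place(np.array([[-84,-113,4],[-84,-79,4],[-84,-113,11],[-84,-79,11],[-48,-126,4],[-48,-66,4.],[-100,-130,11],[-100,0,11]]),T)),1))
def totray(P):
    d=P[:,:2]-T[:2];a=T[2];return np.c_[d@[np.cos(a),np.sin(a)],d@[-np.sin(a),np.cos(a)]]
print(totray(w),totray(w2))
```

```text
[[476.50116068 -79.89065364 123.2       ]
 [477.90421521 -56.79372252 123.2       ]] [[503.76148472 -93.4567787  140.2       ]
 [506.66844562 -45.62450569 140.2       ]]
row113 [(250, np.int64(99)), (252, np.int64(100)), (254, np.int64(100)), (256, np.int64(100)), (258, np.int64(108)), (260, np.int64(163)), (262, np.int64(174)), (264, np.int64(175)), (266, np.int64(174)), (268, np.int64(173)), (270, np.int64(174)), (272, np.int64(175)), (274, np.int64(174)), (276, np.int64(174)), (278, np.int64(174)), (280, np.int64(175)), (282, np.int64(174)), (284, np.int64(176)), (286, np.int64(175)), (288, np.int64(174)), (290, np.int64(175)), (292, np.int64(175)), (294, np.int64(174)), (296, np.int64(154)), (298, np.int64(105)), (300, np.int64(100)), (302, np.int64(99)), (304, np.int64(101)), (306, np.int64(100)), (308, np.int64(100)), (310, np.int64(100))]
row160 [(236, np.int64(61)), (238, np.int64(60)), (240, np.int64(75)), (242, np.int64(91)), (244, np.int64(90)), (246, np.int64(139)), (248, np.int64(167)), (250, np.int64(168)), (252, np.int64(168)), (254, np.int64(168)), (256, np.int64(169)
[... 883 characters left out ...]
88, np.int64(102)), (90, np.int64(102)), (92, np.int64(102)), (94, np.int64(103)), (96, np.int64(103)), (98, np.int64(102)), (100, np.int64(103)), (102, np.int64(101)), (104, np.int64(109)), (106, np.int64(156)), (108, np.int64(173)), (110, np.int64(174)), (112, np.int64(173)), (114, np.int64(171)), (116, np.int64(167)), (118, np.int64(164)), (120, np.int64(165)), (122, np.int64(164))]
pocket pred (tongue end z4,z11; body -48 corners z4; outer edge) [[259.  104.6]
 [297.  104.6]
 [258.5 104.2]
 [297.4 104.1]
 [245.5 145.3]
 [310.7 145.3]
 [238.6  85. ]
 [388.8  85.2]]
[[ -71.75002978 -106.000495  ]
 [ -71.7394331   -82.86099032]] [[ -43.72273459 -117.90157648]
 [ -43.69946762  -69.98105664]]
```

>>> {"api": "jog_arm", "payload": {
  "gripper": [-1,-1,-1,-1,-1,-1,-1,-1,-1,-1],
  "slide": [
    [0.002,-0.002,0],
    [0,0,0.04],
    [0,0,0.03],
    [0,0,0.025],
    [0,0,0.012],
    [0,0,0.005],
    [0,0,0.0025],
    [0,0,0],
    [0,0,0.0005],
    [0,0,0]
  ],
  "spin": [0,0,0,0,0,0,0,0,0,0]
}}

```text
time_s: 15.43
ee_pos: [549.2, -73.9, 17.8]
tcp_rot: [0.093, 3.138, 0.0]
wrist_force: [0.2, -0.8, -1.7]
gripper_width: 49.8
grasp_force: 30.0
```

>>> {"api": "jog_arm", "payload": {
  "gripper": [-1,-1,-1,-1],
  "slide": [
    [0,0,0.0005],
    [0,0,0.0005],
    [0,0,0.0003],
    [0,0,0]
  ],
  "spin": [0,0,0,0]
}}

```text
time_s: 15.77
ee_pos: [548.7, -73.9, 15.7]
tcp_rot: [0.093, 3.14, 0.0]
wrist_force: [-0.4, 0.5, 4.8]
gripper_width: 49.5
grasp_force: 30.0
```

>>> {"api": "jog_arm", "payload": {
  "gripper": [0.5,0.5,0.5,0.5,0.5,1,1,1,1,1,1,1,1,1,1,1,1,1,1,1],
  "slide": [
    [0,0,0],
    [0,0,0],
    [0,0,0],
    [0,0,-0.005],
    [0,0,-0.03],
    [0,0,-0.04],
    [0,0,-0.04],
    [0,0,-0.04],
    [0,0,-0.03],
    [0,0,0],
    [0,0,0],
    [0,0,0],
    [0,0,0],
    [0,0,0],
    [0,0,0],
    [0,0,0],
    [0,0,0],
    [0,0,0],
    [0,0,0],
    [0,0,0]
  ],
  "spin": [0,0,0,0,0,0,0,-6.85,-6.85,-6.85,-6.85,-6.85,-6.85,-6.85,-6.85,-6.85,-6.85,-6.85,-6.85,-6.85]
}}

```text
time_s: 17.43
ee_pos: [545.8, -74.8, 194.1]
tcp_rot: [1.762, -2.582, -0.01]
wrist_force: [0.4, 0.4, -0.3]
gripper_width: 93.9
grasp_force: 0.0
```

Run:
```python
from h import *
goto(404,341,200,175.6)
```

```text
t 17.43 pos [545.8 -74.8 194.1] psi 158.6 tilt 0.95 q [ 0.2   0.26 -0.22  1.87  0.07  1.03  2.72] w 93.9 g 0.0 F [ 0.4  0.4 -0.3]
spin -17.0 then slide mm x -403.7 y 173.3 z -5.9
```

>>> {"api": "jog_arm", "payload": {
  "gripper": [1,1,1,1,1,1,1,1,1,1,1,1,1,1,1,1],
  "slide": [
    [-0.015,0.013,0],
    [-0.03,0.0255,0],
    [-0.03,0.0255,0],
    [-0.03,0.0255,0],
    [-0.03,0.0255,0],
    [-0.03,0.0255,0],
    [-0.03,0.0255,0],
    [-0.03,0.0255,0],
    [-0.03,0.0255,0],
    [-0.03,0.0255,0],
    [-0.03,0.0255,0],
    [0,0,0],
    [0,0,0],
    [0,0,0],
    [0,0,0],
    [0,0,0]
  ],
  "spin": [0,0,0,0,0,0,0,0,0,0,0,-5.6,-5.6,-5.6,0,0]
}}

```text
time_s: 18.77
ee_pos: [412.0, 316.1, 194.8]
tcp_rot: [2.115, -2.304, -0.014]
wrist_force: [-0.2, -0.6, -0.1]
gripper_width: 93.9
grasp_force: 0.0
```

Run:
```python
from h import *
from rig import arm
c=arm.camera('wrist')
p,e=fit([c],'brush',[404,341,np.radians(-94.5)]);print(np.round(p[:2],1),np.degrees(p[2]),e)
goto(p[0],p[1],10,np.degrees(p[2])-90)
f=c['frame'][:,:,::-1].copy()
for b in M['brush']: cv2.polylines(f,[np.int32(cv2.convexHull(proj(c,place(b,p)).astype(np.float32)))],True,(0,0,255))
cv2.imwrite('pics/w5.png',f)
```

```text
[408.1 341.1] -95.34488494543238 249.04793839142928
t 18.82 pos [412.  316.1 194.8] psi 175.1 tilt 0.97 q [-0.31  0.23 -0.53  1.93  0.12  1.03  2.16] w 93.9 g 0.0 F [-0.6 -0.7 -0.2]
spin 0.4 then slide mm x -24.5 y 6.2 z 184.8
```

View pics/w5.png

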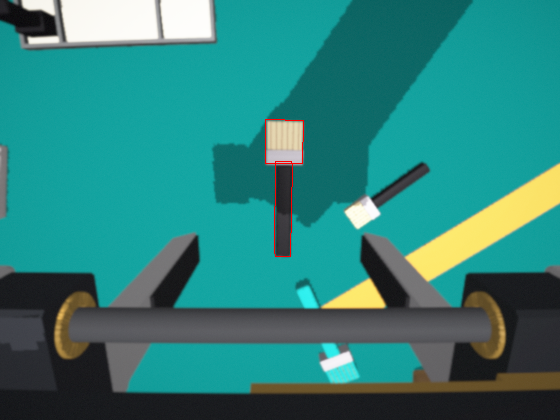

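The outline fits the brush, with its handle (283,165)-(283,256) and head at (284,142). The small brush at (385,195) stays outside the finger sweep. The tool has picked up 1° of tilt, so I compute the slide with the full rotation.

```bash
cat >> h.py <<'E'
def goto3(x,y,z,psi):
    from rig import arm
    from scipy.spatial.transform import Rotation as Rr
    goto(x,y,z,psi);s=arm.get_state();R=Rr.from_rotvec(s['tcp_rot']).as_matrix();cur=np.degrees(np.arctan2(R[1,1],R[0,1]))
    R=R@Rr.from_euler('z',(cur-psi+180)%360-180,degrees=True).as_matrix()
    print('exact slide',np.round((np.array([x,y,z])-s['ee_pos'])@R,1),'tool z',np.round(R[:,2],3))
E
python3 -c "
from h import *
goto3(406.5,341,9.5,175)"
```

```text
t 18.82 pos [412.  316.1 194.8] psi 175.1 tilt 0.97 q [-0.31  0.23 -0.53  1.93  0.12  1.03  2.16] w 93.9 g 0.0 F [-0.6 -0.7 -0.2]
spin 0.1 then slide mm x -24.3 y 7.7 z 185.3
exact slide [-25.2   4.7 185.3] tool z [-0.017 -0.003 -1.   ]
```

>>> {"api": "jog_arm", "payload": {
  "gripper": [1,1,1,1,1,1,0.5,0,-0.2,-0.4,-1,-1,-1,-1,-1,-1,-1,-1,-1,-1],
  "slide": [
    [-0.025,0.0047,0],
    [0,0,0.035],
    [0,0,0.035],
    [0,0,0.035],
    [0,0,0.035],
    [0,0,0.035],
    [0,0,0.007],
    [0,0,0.003],
    [0,0,0],
    [0,0,0],
    [0,0,0],
    [0,0,0],
    [0,0,0],
    [0,0,0],
    [0,0,0],
    [0,0,0],
    [0,0,0],
    [0,0,0],
    [0,0,0],
    [0,0,0]
  ],
  "spin": [0,0,0,0,0,0,0,0,0,0,0,0,0,0,0,0,0,0,0,0],
  "force": 25
}}

```text
time_s: 20.48
ee_pos: [406.1, 341.1, 9.6]
tcp_rot: [2.119, -2.3, -0.014]
wrist_force: [0.3, -1.5, 1.3]
gripper_width: 17.8
grasp_force: 25.0
```

Run:
```python
from h import *
T=(554.8,21.6,np.radians(-3.45));t=place(np.array([[-71,21,0.]]),T)[0];print(t)
goto3(t[0],t[1],110,-3.4)
```

```text
[485.19240085  46.8345426    0.        ]
t 20.48 pos [406.1 341.1   9.6] psi 175.3 tilt 0.98 q [-0.44  0.5  -0.45  2.04  0.33  0.68  1.95] w 17.8 g 25.0 F [ 0.3 -1.5  1.3]
spin 178.7 then slide mm x -289.1 y 96.4 z -100.4
exact slide [-289.5   94.7 -100.8] tool z [-0.017 -0.003 -1.   ]
```

>>> {"api": "jog_arm", "payload": {
  "gripper": [-1,-1,-1,-1,-1,-1,-1,-1,-1,-1,-1,-1,-1,-1,-1,-1,-1,-1,-1,-1],
  "slide": [
    [0,0,-0.01],
    [0,0,-0.03],
    [0,0,-0.03],
    [0,0,-0.03],
    [0,0,0],
    [0,0,0],
    [0,0,0],
    [0,0,0],
    [0,0,0],
    [0,0,0],
    [0,0,0],
    [0,0,0],
    [0,0,0],
    [0,0,0],
    [0,0,0],
    [0,0,0],
    [0,0,0],
    [0,0,0],
    [0,0,0],
    [0,0,0]
  ],
  "spin": [0,0,0,0,7.1,7.1,7.1,7.1,7.1,7.1,7.1,7.1,7.1,7.1,7.1,7.1,7.1,7.1,7.1,7.1]
}}

```text
time_s: 22.15
ee_pos: [407.6, 341.6, 110.3]
tcp_rot: [-0.773, -3.029, 0.01]
wrist_force: [1.0, 0.3, -1.2]
gripper_width: 17.5
grasp_force: 25.0
```

>>> {"api": "jog_arm", "payload": {
  "gripper": [-1,-1,-1,-1,-1,-1,-1,-1,-1,-1,-1,-1,-1,-1,-1,-1,-1,-1,-1,-1],
  "slide": [
    [0,0,0],
    [0,0,0],
    [0,0,0],
    [0,0,0],
    [0,0,0],
    [0,0,0],
    [0,0,0],
    [0,0,0],
    [0,0,0],
    [0,0,0],
    [-0.036,0.012,0],
    [-0.036,0.012,0],
    [-0.036,0.012,0],
    [-0.036,0.012,0],
    [-0.036,0.012,0],
    [-0.036,0.012,0],
    [-0.036,0.012,0],
    [-0.036,0.012,0],
    [0,0,0],
    [0,0,0]
  ],
  "spin": [7.1,7.1,7.1,7.1,7.1,7.1,7.1,7.1,7.1,1.2,0,0,0,0,0,0,0,0,0,0]
}}

```text
time_s: 23.82
ee_pos: [486.9, 46.3, 109.6]
tcp_rot: [-2.28, -2.147, 0.022]
wrist_force: [-0.4, 0.8, -0.4]
gripper_width: 17.8
grasp_force: 25.0
```

Run:
```python
from h import *
from rig import arm
import pickle
T=(554.8,21.6,np.radians(-3.45));t=place(np.array([[-71,21,0.]]),T)[0]
goto3(t[0],t[1],15,-3.45)
c=arm.camera('wrist');pickle.dump(c,open('c3.pkl','wb'));cv2.imwrite('pics/w6.png',c['frame'][:,:,::-1])
```

```text
t 23.82 pos [486.9  46.3 109.6] psi -3.4 tilt 0.96 q [-0.43  0.26  0.24  2.11 -0.08  0.81 -0.2 ] w 17.8 g 25.0 F [-0.4  0.8 -0.4]
spin 0.0 then slide mm x 0.4 y -1.7 z 94.6
exact slide [ 0.7 -0.2 94.6] tool z [-0.017 -0.003 -1.   ]
```

View pics/w6.png

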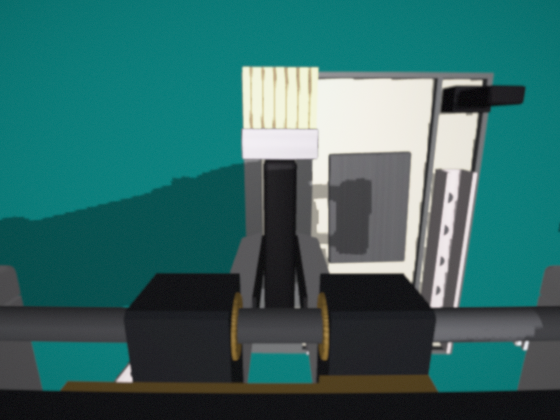

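The wrist view shows the brush held over its channel, head front edge at row 68, columns 242-318.

Run:
```python
from h import *
import pickle
c=pickle.load(open('c3.pkl','rb'))
T=(554.8,21.6,np.radians(-3.45))
def totray(P):
    d=P[:,:2]-T[:2];a=T[2];return np.c_[d@[np.cos(a),np.sin(a)],d@[-np.sin(a),np.cos(a)]]
print('head front',totray(world(c,[[242,68],[318,68]],116)))
print('head back',totray(world(c,[[242,157],[318,157]],116)))
print('handle at row 250',totray(world(c,[[265,240],[296,240]],118)))
print('tray +x+y corner, pred vs 491,75:',proj(c,place(np.array([[100,130,11.],[96,126,11],[-42,126,4],[-56,0,11],[-86,0,11]]),T)))
g=c['frame'].mean(2).astype(int);print([(x,g[200,x]) for x in range(242,322,2)])
print([(y,g[y,400]) for y in range(68,88,2)])
```

```text
head front [[-86.69502588 116.72619224]
 [-49.46985395 116.65242843]]
head back [[-87.83435215  73.20883074]
 [-48.28448651  73.28004107]]
handle at row 250 [[-76.19594597  28.15910008]
 [-59.20782222  28.25723958]]
tray +x+y corner, pred vs 491,75: [[493.67082684  72.53695097]
 [487.99383859  77.79261114]
 [313.88831655  77.81283077]
 [295.13950184 228.02903804]
 [261.25454603 227.86136669]]
[(242, np.int64(57)), (244, np.int64(66)), (246, np.int64(86)), (248, np.int64(89)), (250, np.int64(89)), (252, np.int64(87)), (254, np.int64(87)), (256, np.int64(89)), (258, np.int64(87)), (260, np.int64(86)), (262, np.int64(117)), (264, np.int64(54)), (266, np.int64(23)), (268, np.int64(31)), (270, np.int64(34)), (272, np.int64(34)), (274, np.int64(33)), (276, np.int64(31)), (278, np.int64(30)), (280, np.int64(30)), (282, np.int64(30)), (284, np.int64(28)), (286, np.int64(26)), (288, np.int64(26)), (290, np.int64(26)), (292, np.int64(22)), (294, np.int64(22)), (296, np.int64(55)), (298, np.int64(84)), (300, np.int64(85)), (302, np.int64(85)), (304, np.int64(86)), (306, np.int64(86)), (308, np.int64(86)), (310, np.int64(89)), (312, np.int64(142)), (314, np.int64(212)), (316, np.int64(231)), (318, np.int64(235)), (320, np.int64(236))]
[(68, np.int64(87)), (70, np.int64(92)), (72, np.int64(119)), (74, np.int64(133)), (76, np.int64(126)), (78, np.int64(120)), (80, np.int64(211)), (82, np.int64(233)), (84, np.int64(234)), (86, np.int64(234))]
```

>>> {"api": "jog_arm", "payload": {
  "gripper": [-1,-1,-1,-1,-1,-1,-1,-1,-1],
  "slide": [
    [0.003,-0.0025,0],
    [0,0,0.035],
    [0,0,0.03],
    [0,0,0.018],
    [0,0,0.007],
    [0,0,0.003],
    [0,0,0.001],
    [0,0,0],
    [0,0,0]
  ],
  "spin": [0,0,0,0,0,0,0,0,0]
}}

```text
time_s: 24.62
ee_pos: [483.4, 51.6, 16.2]
tcp_rot: [-2.279, -2.149, 0.02]
wrist_force: [-0.4, -0.3, -0.0]
gripper_width: 17.4
grasp_force: 25.0
```

>>> {"api": "jog_arm", "payload": {
  "gripper": [-1,-1,-1,-1],
  "slide": [
    [0,0,0.0005],
    [0,0,0.0005],
    [0,0,0.0004],
    [0,0,0]
  ],
  "spin": [0,0,0,0]
}}

```text
time_s: 24.95
ee_pos: [483.0, 51.2, 14.1]
tcp_rot: [-2.28, -2.148, 0.021]
wrist_force: [0.7, -0.1, 0.8]
gripper_width: 17.9
grasp_force: 25.0
```

>>> {"api": "jog_arm", "payload": {
  "gripper": [-1,-1,-1],
  "slide": [
    [0,0,0.0004],
    [0,0,0.0003],
    [0,0,0]
  ],
  "spin": [0,0,0]
}}

```text
time_s: 25.2
ee_pos: [482.9, 51.2, 13.6]
tcp_rot: [-2.28, -2.148, 0.022]
wrist_force: [-3.5, -0.2, 13.8]
gripper_width: 17.8
grasp_force: 25.0
```

>>> {"api": "jog_arm", "payload": {
  "gripper": [0,0,0,0,0,0,0,-1,-1,-1,-1,-1],
  "slide": [
    [0,0,0],
    [0,0,0],
    [0,0,0],
    [0,0,0],
    [0,0,-0.005],
    [0,0,-0.03],
    [0,0,-0.04],
    [0,0,-0.04],
    [0,0,-0.04],
    [0,0,-0.03],
    [0,0,0],
    [0,0,0]
  ],
  "spin": [0,0,0,0,0,0,0,0,0,0,0,0]
}}

```text
time_s: 26.2
ee_pos: [486.6, 51.9, 200.0]
tcp_rot: [-2.28, -2.149, 0.017]
wrist_force: [-0.3, 0.9, -0.1]
gripper_width: 17.1
grasp_force: 0.0
```

Run:
```python
from h import *
from rig import arm
import pickle
T=(554.8,21.6,np.radians(-3.45));t=place(np.array([[78,132,0.]]),T)[0];print(t)
goto3(t[0],t[1],150,-3.45)
c=arm.camera('wrist');pickle.dump(c,open('c4.pkl','wb'));d=arm.camera('top');pickle.dump(d,open('c4t.pkl','wb'))
b=d['frame'][140:245,205:335,::-1]
cv2.imwrite('pics/w7.png',np.hstack([cv2.resize(c['frame'][:330,:,::-1],(448,264)),cv2.resize(b,(327,264),interpolation=cv2.INTER_CUBIC)]))
```

```text
[640.60206736 148.66693211   0.        ]
t 26.20 pos [486.6  51.9 200. ] psi -3.4 tilt 0.77 q [-0.47  0.13  0.26  2.02 -0.04  1.01 -0.25] w 17.1 g 0.0 F [-0.3  0.9 -0.1]
spin 0.1 then slide mm x 105.9 y 147.9 z 50.0
exact slide [106.  148.5  47.8] tool z [-0.013 -0.002 -1.   ]
```

View pics/w7.png

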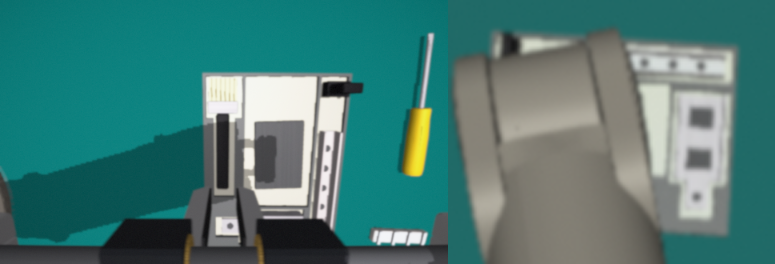

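The image shows the brush seated in its channel, head at (223,95) and handle (222,115)-(222,195). The bracket and rail are in their bays and the drive is untouched. Now I place the shut fingers behind the tab.

>>> {"api": "jog_arm", "payload": {
  "gripper": [-1,-1,-1,-1,-1,-1,-1,-1,-1,-1,-1,-1,-1],
  "slide": [
    [0.022,0.03,0],
    [0.022,0.03,0],
    [0.022,0.03,0],
    [0.022,0.03,0],
    [0.022,0.03,0],
    [0,0,0],
    [0,0,0],
    [0,0,0.03],
    [0,0,0.03],
    [0,0,0.02],
    [0,0,0],
    [0,0,0],
    [0,0,0]
  ],
  "spin": [0,0,0,0,0,0,0,0,0,0,0,0,0]
}}

```text
time_s: 27.38
ee_pos: [640.9, 151.9, 116.3]
tcp_rot: [-2.28, -2.148, 0.021]
wrist_force: [-0.2, -0.2, 1.1]
gripper_width: 0.7
grasp_force: 0.0
```

Run:
```python
from h import *
from rig import arm
import pickle
T=(554.8,21.6,np.radians(-3.45))
def totray(P):
    d=P[:,:2]-T[:2];a=T[2];return np.c_[d@[np.cos(a),np.sin(a)],d@[-np.sin(a),np.cos(a)]]
t=place(np.array([[78,135,0.]]),T)[0];goto3(t[0],t[1],42,-3.45);print('tcp in tray',totray(arm.get_state()['ee_pos'][None]))
c=pickle.load(open('c4.pkl','rb'))
print('brush head corners',totray(world(c,[[259,97],[299,97],[259,145],[299,145]],20)).round(1),'handle',totray(world(c,[[271,200],[286,200]],22)).round(1))
f=c['frame'].astype(int);m=(f.max(2)<45).astype(np.uint8);m[:, :380]=0;m[150:]=0
ys,xs=np.nonzero(m);print('dark blob',xs.min(),xs.max(),ys.min(),ys.max(),len(xs))
for tr in (0,5,10,15): 
    P=np.array([[x,112-tr+dy,z] for x in(66,90) for dy in(-6,6) for z in(30,67)]+[[x,112-tr+dy,z] for x in(63,93) for dy in(-10,10) for z in(4,26)],float)
    q=proj(c,place(P,T));print(tr,q.min(0).round(),q.max(0).round())
w=arm.camera('wrist');g=w['frame'].astype(int);m=(g.max(2)<45);print('wrist now dark in upper half',np.argwhere(m[:250]).min(0) if m[:250].any() else None)
```

```text
t 27.38 pos [640.9 151.9 116.3] psi -3.4 tilt 0.94 q [-0.49  0.5   0.22  1.72 -0.13  0.95 -0.28] w 0.7 g 0.0 F [-0.2 -0.2  1.1]
spin 0.0 then slide mm x -0.2 y -0.1 z 74.3
exact slide [ 0.1  1.1 74.3] tool z [-0.016 -0.003 -1.   ]
tcp in tray [[ 78.10882467 135.21773135]]
brush head corners [[-92.6 122.2]
 [-50.9 122.2]
 [-93.3  72.7]
 [-50.2  72.8]] handle [[-80.6  12.4]
 [-63.8  12.5]]
dark blob 403 452 102 119 678
0 [401.  97.] [457. 118.]
5 [401. 102.] [456. 123.]
10 [401. 107.] [455. 127.]
15 [400. 112.] [455. 132.]
wrist now dark in upper half [222 265]
```

>>> {"api": "jog_arm", "payload": {
  "gripper": [-1,-1,-1,-1,-1,-1,-1,-1,-1,-1,-1,-1,-1,-1,-1,-1,-1,-1,-1,-1],
  "slide": [
    [0,0.001,0.03],
    [0,0,0.03],
    [0,0,0.014],
    [0,0,0],
    [-0.003,0,0],
    [-0.002,0,0],
    [-0.001,0,0],
    [-0.001,0,0],
    [-0.001,0,0],
    [-0.001,0,0],
    [-0.001,0,0],
    [-0.001,0,0],
    [-0.001,0,0],
    [-0.001,0,0],
    [-0.001,0,0],
    [-0.001,0,0],
    [-0.001,0,0],
    [-0.001,0,0],
    [-0.001,0,0],
    [-0.001,0,0]
  ],
  "spin": [0,0,0,0,0,0,0,0,0,0,0,0,0,0,0,0,0,0,0,0]
}}

```text
time_s: 29.1
ee_pos: [639.3, 133.0, 41.3]
tcp_rot: [-2.28, -2.148, 0.022]
wrist_force: [0.3, 1.8, 1.6]
gripper_width: 0.7
grasp_force: 1.0
```

>>> {"api": "jog_arm", "payload": {
  "gripper": [-1,-1,-1,-1,-1,-1,-1,-1,-1,-1,-1,-1,-1,-1,-1,-1,-1,-1,-1,-1],
  "slide": [
    [-0.0015,0,0],
    [-0.0015,0,0],
    [-0.0015,0,0],
    [-0.0015,0,0],
    [-0.0015,0,0],
    [-0.0015,0,0],
    [-0.0015,0,0],
    [-0.0015,0,0],
    [-0.0015,0,0],
    [-0.0015,0,0],
    [-0.0015,0,0],
    [-0.0015,0,0],
    [-0.0015,0,0],
    [-0.0015,0,0],
    [-0.0015,0,0],
    [-0.0015,0,0],
    [-0.0015,0,0],
    [-0.0015,0,0],
    [-0.0015,0,0],
    [-0.0015,0,0]
  ],
  "spin": [0,0,0,0,0,0,0,0,0,0,0,0,0,0,0,0,0,0,0,0]
}}

```text
time_s: 30.77
ee_pos: [637.5, 103.0, 41.3]
tcp_rot: [-2.279, -2.148, 0.023]
wrist_force: [1.1, 2.1, -1.6]
gripper_width: 0.6
grasp_force: 1.0
```

>>> {"api": "jog_arm", "payload": {
  "gripper": [-1,-1,-1,-1,-1,-1,-1,-1,-1,-1,-1,-1,-1],
  "slide": [
    [-0.001,0,0],
    [-0.001,0,0],
    [-0.001,0,0],
    [-0.001,0,0],
    [-0.001,0,0],
    [-0.001,0,0],
    [-0.001,0,0],
    [-0.001,0,0],
    [-0.001,0,0],
    [-0.001,0,0],
    [-0.001,0,0],
    [-0.001,0,0],
    [0,0,0]
  ],
  "spin": [0,0,0,0,0,0,0,0,0,0,0,0,0]
}}

```text
time_s: 31.85
ee_pos: [636.7, 90.9, 41.3]
tcp_rot: [-2.28, -2.148, 0.023]
wrist_force: [0.7, 2.1, -2.7]
gripper_width: 0.3
grasp_force: 0.8
```

>>> {"api": "jog_arm", "payload": {
  "gripper": [-1,-1,-1,-1,-1],
  "slide": [
    [-0.0005,0,0],
    [-0.0005,0,0],
    [-0.0005,0,0],
    [-0.0005,0,0],
    [0,0,0]
  ],
  "spin": [0,0,0,0,0]
}}

```text
time_s: 32.27
ee_pos: [636.6, 89.0, 41.4]
tcp_rot: [-2.28, -2.148, 0.023]
wrist_force: [0.6, 1.5, -1.7]
gripper_width: 0.6
grasp_force: 1.1
```

>>> {"api": "jog_arm", "payload": {
  "gripper": [-1,-1,-1,-1],
  "slide": [
    [-0.0005,0,0],
    [-0.0005,0,0],
    [-0.0005,0,0],
    [0,0,0]
  ],
  "spin": [0,0,0,0]
}}

```text
time_s: 32.6
ee_pos: [636.5, 87.5, 41.4]
tcp_rot: [-2.28, -2.148, 0.023]
wrist_force: [0.3, 3.4, -1.3]
gripper_width: 0.4
grasp_force: 1.1
```

>>> {"api": "jog_arm", "payload": {
  "gripper": [-1,-1,-1],
  "slide": [
    [-0.0005,0,0],
    [-0.0005,0,0],
    [0,0,0]
  ],
  "spin": [0,0,0]
}}

```text
time_s: 32.85
ee_pos: [636.5, 86.5, 41.4]
tcp_rot: [-2.28, -2.148, 0.023]
wrist_force: [0.1, 1.4, -1.3]
gripper_width: 0.7
grasp_force: 1.1
```

>>> {"api": "jog_arm", "payload": {
  "gripper": [-1,-1,-1],
  "slide": [
    [-0.0005,0,0],
    [-0.0005,0,0],
    [0,0,0]
  ],
  "spin": [0,0,0]
}}

```text
time_s: 33.1
ee_pos: [636.5, 86.3, 41.4]
tcp_rot: [-2.279, -2.148, 0.022]
wrist_force: [-0.3, 6.0, -2.6]
gripper_width: 0.6
grasp_force: 2.7
```

>>> {"api": "jog_arm", "payload": {
  "gripper": [-1,-1,-1],
  "slide": [
    [-0.0005,0,0],
    [-0.0005,0,0],
    [0,0,0]
  ],
  "spin": [0,0,0]
}}

```text
time_s: 33.35
ee_pos: [636.4, 86.2, 41.4]
tcp_rot: [-2.278, -2.149, 0.021]
wrist_force: [-0.5, 8.3, -3.4]
gripper_width: 1.0
grasp_force: 4.4
```

>>> {"api": "jog_arm", "payload": {
  "gripper": [-1,-1,-1],
  "slide": [
    [-0.0005,0,0],
    [-0.0005,0,0],
    [0,0,0]
  ],
  "spin": [0,0,0]
}}

```text
time_s: 33.6
ee_pos: [636.4, 86.1, 41.5]
tcp_rot: [-2.277, -2.149, 0.019]
wrist_force: [-0.1, 12.5, -3.6]
gripper_width: 0.3
grasp_force: 6.1
```

>>> {"api": "jog_arm", "payload": {
  "gripper": [-1,-1,-1],
  "slide": [
    [-0.0005,0,0],
    [-0.0005,0,0],
    [0,0,0]
  ],
  "spin": [0,0,0]
}}

```text
time_s: 33.85
ee_pos: [636.4, 86.0, 41.5]
tcp_rot: [-2.276, -2.149, 0.018]
wrist_force: [1.1, 15.8, -4.4]
gripper_width: 0.4
grasp_force: 7.9
```

>>> {"api": "jog_arm", "payload": {
  "gripper": [-1,-1,-1,-1,-1,-1,-1,-1,-1,-1,-1,-1,-1,-1,-1,-1,-1,-1,-1],
  "slide": [
    [0.002,0,0],
    [0.004,0,0],
    [0.008,0,0],
    [0.01,0,0],
    [0,0,-0.03],
    [0,0,-0.04],
    [0,0,-0.04],
    [0,0,-0.04],
    [0,0,0],
    [0.035,-0.01,0],
    [0.035,-0.01,0],
    [0.035,-0.01,0],
    [0.035,-0.01,0],
    [0.035,-0.01,0],
    [0.035,-0.01,0],
    [0.035,-0.01,0],
    [0.035,-0.01,0],
    [0,0,0],
    [0,0,0]
  ],
  "spin": [0,0,0,0,0,0,0,0,0,0,0,0,0,0,0,0,0,0,0]
}}

```text
time_s: 35.43
ee_pos: [575.3, 394.6, 191.1]
tcp_rot: [-2.274, -2.153, 0.023]
wrist_force: [0.6, -1.1, -0.1]
gripper_width: 0.5
grasp_force: 0.0
```

Run:
```python
from h import *
from rig import arm
import pickle
s=arm.get_state();print(s['time_s'],s['ee_pos'],s['wrist_force'])
c=arm.camera('top');c0=pickle.load(open('c0.pkl','rb'))['top']
T=(552.2,21.7,np.radians(-3.43))   # tray in this camera's frame
a,b=c['frame'],c0['frame']
d=(np.abs(a.astype(int)-b).max(2)>40).astype(np.uint8)
n,l,st,ce=cv2.connectedComponentsWithStats(d)
for i in range(1,n):
    if st[i,4]>25: print('changed',st[i,:4],st[i,4],world(c,[ce[i]],0)[0,:2].round())
# rectify the tray to 2 px/mm at several heights and profile
def rect(z,x0,x1,y0,y1):
    X,Y=np.meshgrid(np.arange(x0,x1,1.),np.arange(y0,y1,1.),indexing='ij')
    q=proj(c,place(np.c_[X.ravel(),Y.ravel(),np.full(X.size,z)],T)).astype(np.float32).reshape(*X.shape,2)
    return cv2.remap(a,q[...,0],q[...,1],cv2.INTER_LINEAR).mean(2)
p=rect(26,68,86,-135,130).mean(0);print('rail y profile',[(int(y),int(p[y+135])) for y in list(range(-134,-112,2))+list(range(28,76,2))])
p=rect(20,-80,-62,-60,130).mean(0);print('brush y',[(int(y),int(p[y+60])) for y in list(range(-46,-24,2))+list(range(60,130,4))])
p=rect(20,-105,-40,0,30).mean(1);print('handle x',[(int(x),int(p[x+105])) for x in range(-104,-42,2)])
p=rect(23,-90,60,-120,-72).mean(1);print('bracket x',[(int(x),int(p[x+90])) for x in range(-90,60,4)])
```

```text
35.4333 [575.31921484 394.58474024 191.05065898] [ 0.59522606 -1.05672564 -0.11326358]
changed [  0  93 212 327] 30016 [333. 475.]
changed [224 152  11  16] 148 [639. 128.]
changed [246 154  53  17] 291 [631.  32.]
changed [299 161  19  11] 62 [624. -85.]
changed [115 163  48  27] 895 [597. 366.]
changed [301 182  10  10] 85 [569. -76.]
changed [299 199  11   9] 90 [524. -73.]
changed [237 214  42  11] 340 [480.  51.]
changed [369 232  67  30] 778 [ 409. -332.]
changed [164 241  22  20] 362 [397. 269.]
changed [136 244  17   8] 69 [406. 348.]
changed [  0 323  41  57] 1573 [130. 670.]
changed [229 353  54  24] 632 [103.  49.]
changed [224 381  23  39] 503 [ 12. 116.]
changed [307 383   9   8] 45 [ 45. -90.]
changed [271 397  24  21] 252 [ -3. -15.]
changed [315 404   5  11] 39 [ -14. -104.]
changed [  0 407  31  13] 326 [-35. 693.]
changed [258 413  32   7] 115 [-33.  10.]
changed [298 412  19   8] 92 [-31. -78.]
rail y profile [(-134, 88), (-132, 93), (-130, 104), (-128, 121), (-126, 146), (-124, 172), (-122, 191), (-120, 199), (-118, 201), (-116, 201), (-114, 201), (28, 207), (30, 
[... 706 characters left out ...]
, 166), (-84, 146), (-82, 110), (-80, 77), (-78, 58), (-76, 53), (-74, 51), (-72, 53), (-70, 62), (-68, 92), (-66, 134), (-64, 171), (-62, 189), (-60, 184), (-58, 164), (-56, 145), (-54, 136), (-52, 135), (-50, 136), (-48, 144), (-46, 160), (-44, 183)]
bracket x [(-90, 139), (-86, 167), (-82, 193), (-78, 196), (-74, 195), (-70, 192), (-66, 182), (-62, 178), (-58, 187), (-54, 195), (-50, 206), (-46, 213), (-42, 217), (-38, 211), (-34, 180), (-30, 156), (-26, 154), (-22, 155), (-18, 160), (-14, 183), (-10, 209), (-6, 217), (-2, 218), (2, 217), (6, 205), (10, 174), (14, 155), (18, 153), (22, 153), (26, 160), (30, 187), (34, 211), (38, 216), (42, 211), (46, 172), (50, 134), (54, 144), (58, 171)]
```

The checks agree. The rail and stop meet at tray y ≈ 44, the rail's other end is at -126, and the brush and bracket are in their pockets. Only the job's parts moved, so I hand in.

```bash
python3 -c "
from rig import arm
print(arm.close_job())"
```

```text
the job is handed in; nothing more can be done
None
```

The job is handed in at about 35 s of the 72 s allowed: the rail, bracket and brush lie in their compartments and the end stop holds the rail against the far wall; the final camera check showed no other item moved.

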